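# Refit the blade nut of a bar blender jar

## Task

The blender jar stands upside down in its service stand and the hex retaining nut of its blade unit is still loose: with the gripper, turn the nut clockwise (seen from above) until it is hand-tight, where it becomes stiff, and do not force it further by hand. Then take the open-end spanner and tighten the nut until the tongue on its flange points at the raised mark on the jar, no further, about a sixth of a turn past hand-tight. Take the spanner off and lay it flat on the table clear of the stand, leaving the tumbler, shaker and basket where they are.

Things in the scene. Friction and masses are not known exactly. Their poses are not given: they have to be found in the camera images.
- jar_stand: clear blender jar upside down on a round aluminium stand 156 mm across, fixed; its top is a black collar, 120 mm across, 135 mm above the table. Origin on the table under the nut's axis, z up. Index mark towards -x. Handle towards -0.9 rad from +x, out to 110 mm, its top at 103 mm. A fixed steel drive socket, 25 mm across, rises through the nut to 168 mm
- retaining_nut: captive steel hex nut, axis vertical. Origin on the axis at its flange's underside, 138 mm above the table when hand-tight (sinks 4 mm per turn); z up. Flange 58 mm across, 5 mm thick; hexagon above it 44 mm across flats, 51 mm across corners, from z = 5 to 23 mm. Tongue along +x; corners at 0, 60, 120.. degrees, flat faces at 30, 90, 150.. degrees from +x
- nut_turn (a joint): turn of the nut in rad, grows clockwise seen from above (tightening). It starts between 0.2 and 1.3; turns easily (0.15 N m) to hand-tight at 2.353, where the nut meets its rubber seal and is stiff from there on (0.6 rising to 0.8 N m); tongue and mark are in line at 3.40. It stays where it is left
- nut_top (a point): centre of the hexagon's top face, 23 mm above the nut's origin
- nut_tongue (a point): tip of the tongue on the nut's flange, a pointed steel lug 10 mm wide that reaches 40.5 mm from the axis and is no higher than the flange
- index_mark (a point): inner end of the raised mark on the jar's collar: a steel bar 8 mm wide that runs outward from 44 to 56 mm from the axis, 4 mm above the collar (139 mm above the table)
- spanner: steel open-end spanner, 204 mm long, 0.24 kg. Origin at the jaw's centre, level with the underside; jaw opens to +x, handle to -x, z up. Jaw gap 47 mm (prong faces at y = +-23.5 mm, x from -12 to 28 mm), closed behind at x = -28 mm; head 83 mm wide, z from 3.5 to 12.5 mm. Black handle from x = -71 to -175 mm, 22 mm wide, z from 0 to 16 mm
- spanner_grip (a point): middle of the spanner's handle, at x = -115 mm, z = 8 mm of the spanner's frame; a good place to hold it, with the fingers on the two sides
- tumbler: drinking glass, 81 mm across, 93 mm high; origin under its centre; bystander
- shaker: pepper shaker, 44 mm across, 90 mm high; origin under its centre; bystander
- basket: small round condiment basket, 102 mm across, 60 mm high; origin under its centre; bystander
- motor_base: the blender's motor base, a tapered steel housing 178 mm square, 170 mm high, fixed; origin under its centre; bystander

How it is judged:
On the way, in this order (a step that is already met when the one before it is completed fails the run):
1. the nut is turned down by hand until it is hand-tight (value of joint nut_turn between 2.203 and 2.653 rad), for 0.2 s.
2. the spanner is on the nut and has brought the tongue in line with the mark (value of joint nut_turn above 3.2 rad and horizontal distance between spanner and retaining_nut below 0.02 m), for 0.1 s.
At the end, for the whole second after the job is handed in: The tongue points at the mark within 0.2 rad either way (nut_turn 3.20 to 3.60), the nut is still, and the spanner lies still and flat on the table itself (within 0.08 rad), not touching the jar or its stand (value of joint nut_turn between 3.2 and 3.6 rad and velocity of joint nut_turn below 0.05 rad/s and height (world z) of spanner_grip below 0.014 m and angle between spanner's own z axis and vertical below 0.08 rad and contact force between spanner and jar_stand below 0.05 N and linear speed of spanner below 0.02 m/s).
It fails at once if the nut is forced by the fingers or the arm more than 0.3 rad past hand-tight (value of joint nut_turn above 2.653 rad and contact force between any of the fingers, the arm and retaining_nut above 0.5 N).
It fails at once if the spanner drives the nut before it is hand-tight (more than 0.25 rad short) (value of joint nut_turn below 2.103 rad and contact force between spanner and retaining_nut above 0.5 N).
It fails at once if the nut is turned more than 0.3 rad past the mark and crushes its seal (value of joint nut_turn above 3.7 rad).
It fails at once if the tumbler, shaker or basket is pushed aside by more than 30 mm (distance of any of tumbler, shaker, basket from where it was at the start of the episode above 0.03 m).
It also fails if it takes over 67 s, if anything falls off the work surface, if the arm or the gripper's body presses on something with over 40 N, if the wrist force passes 120 N, or if a joint passes its speed limit or range.

## Robot

A 6-joint arm with a two-finger parallel gripper is mounted at the origin on a cart in front of the work surface, level with it; the furniture and walls round the work are solid. World frame = base frame: x ahead of the robot, y to its left, z up, the work surface at z = 0. Lengths are in m, angles in rad, forces in N, time in s.
With the tool pointing down it reaches from about 0.325 to 0.775 m from the base axis. Payload 5.5 kg.
Tool frame: the origin (TCP) lies at the very end of the fingers, on their centre line; the grasp point (between the pads) lies 19 mm behind it; z points along the fingers, y is the direction in which the jaws open and shut (so a half turn about z gives the same grasp; the last joint's range is limited). The gripper opens to 85 mm and grips with 20 to 120 N. Pads are 22 mm wide; open, the fingers measure 114 mm over their backs; the gripper's body (76 mm by 85 mm) begins 54 mm behind the grasp point. The pads swing forward as they close: fully open they stand 13 mm farther back than shut.
Start: joints at [1.089, 0.091, 1.231, -0, 1.82, -0.057], TCP at [0.247, 0.547, 0.231] pointing down, gripper open.
Joint ranges: [-2.87, 2.87], [-0.86, 2.18], [0.17, 2.46], [-1.51, 4.65], [0.06, 2.69], [-2.65, 2.65]. Speed limits (rad/s): [2.57, 2.57, 3.01, 3.14, 3.14, 3.14].

## Interface

Orientations are given as a unit quaternion [x, y, z, w].
In Python, from station import bot gives the robot as it stands. The module is installed in compiled form; this text tells all that it offers.
- The arm moves only by the tool step_arm, never from a script. Its argument "steps" is text: rows parted by semicolons, each of 7 numbers parted by spaces: the turn, a rotation vector about the tool's x, y, z in rad, then the shift along the tool's x, y, z in m, then the gripper's target within -1 to 1 (shut at 1, half-way at 0, fully open at -1). In form: rx ry rz tx ty tz claw; .... A call has 1 to 10 rows; each row shifts and turns the commanded pose from where the row before left it, along the tool's axes as they then stand; what a row does not reach is not made up. A row lasts 1/12 s, in which the tool goes at most 41.7 mm and 7.16 degrees, less where a joint would pass 70% of its speed; a pose out of reach is approached as far as the arm can. A call is refused whole if a number of a shift passes 0.0417 or a number of a turn 0.125, either way. A call with a gripper value outside its range is refused whole. The fingers move at their own pace and stop on an object; "force" is the grip in N (left out, the last holds). Time passes only in rows, so rows that do not move let the fingers close. It gives the time, the measured TCP pose, the force and the opening at its end, in the units of the state.
- bot.observe(): the state, without advancing time (a new reading comes with each control period).
- bot.grab_frame(name): name is "scene" or "side" or "wrist"; returns a dict with "img" (420x560x3 uint8, blue, green, red), "camera_matrix" (3x3 intrinsics, pixels), "R" (3x3) and "t" (3): a world point X has camera coordinates R X + t. Camera axes: x right, y down, z forward; pixel columns grow to the right and rows downward; lengths in m; the calibration is good to about 2 mm. A picture is of the moment at which its call begins. There is no depth.
- bot.hand_in(): hands the job in, once; it reports no verdict.
The state is a dict: "t": time; "joint_positions": joint angles; "dq": joint speeds; "effort": joint torques, N m; "eef_pos": TCP position; "ee_rot": TCP orientation; "contact_force": force on the tool from outside, world axes, zero at the start; "ft_torque": the same for the moment, N m; "gripper_width": opening from 0.0 (shut) to 1.0 (fully open).
Only numpy, scipy, OpenCV 4.12 (cv2) and the standard library are available. Lean on these libraries where they do the work, as an engineer would, in place of code of your own. Each camera call takes 0.05 s, during which the arm holds its last target.

## Working session

There is one attempt and no reset: what is moved stays moved. The work goes in short steps, Python scripts to look and compute and a tool call to move; the robot and the scene stay as the last step left them, time stands still between calls to the robot, and variables do not carry over. Pictures are saved under pics/ and viewed, and the job is handed in when it is done.

Besides the shell and the picture viewer there is one more tool, called as a command line: name --argument value ..., lists and objects as JSON in quotes. step_arm: Moves the arm, as the interface text tells. Its arguments: {"type":"object","properties":{"steps":{"type":"string"},"force":{"type":"number"}},"required":["steps"]}

```bash
mkdir -p pics; cat > h.py <<'E'
import numpy as np, cv2
from station import bot
def snap(n,f):
    g=bot.grab_frame(n); cv2.imwrite('pics/'+f,g['img']); np.savez('pics/'+f[:-4]+'.npz',K=g['camera_matrix'],R=g['R'],t=g['t']); return g
def ray(f,u,v,z):
    d=np.load('pics/'+f+'.npz'); R,t,K=d['R'],d['t'],d['K']
    c=-R.T@t; r=R.T@np.linalg.inv(K)@np.array([u,v,1.]); return c+r*(z-c[2])/r[2]
def proj(f,X):
    d=np.load('pics/'+f+'.npz'); p=d['K']@(d['R']@np.array(X,float)+d['t']); return p[:2]/p[2]
E
python3 - <<'E'
from h import *
for n in ['scene','side','wrist']:
    g=snap(n,n+'0.png'); print(n,-g['R'].T@g['t'])
print(bot.observe())
E
```

```text
scene [0.67220817 0.69453292 1.30450355]
side [-0.03554755  1.34108613  0.74492648]
wrist [0.18654341 0.57421731 0.37244511]
{'t': 0.15, 'joint_positions': array([ 1.08931028e+00,  9.16811718e-02,  1.23163425e+00, -2.49886494e-05,
        1.81979723e+00, -5.66678200e-02]), 'dq': array([ 0.00245699, -0.00075087, -0.0033567 , -0.00070737,  0.00014419,
       -0.0007475 ]), 'effort': array([ 2.07401332e-03, -4.59374034e+01, -4.18526101e+01, -3.63455092e-05,
        9.59386613e-03, -2.74640257e-05]), 'eef_pos': array([0.24718239, 0.54647628, 0.23039935]), 'ee_rot': array([ 2.10818422e-01,  9.77524944e-01, -7.35869128e-04, -1.90363275e-04]), 'contact_force': array([-0.41950367,  0.61392186, -0.08445704]), 'ft_torque': array([ 0.05174802, -0.02687181, -0.00213613]), 'gripper_width': 0.9995815779933704}
```

View pics/scene0.png

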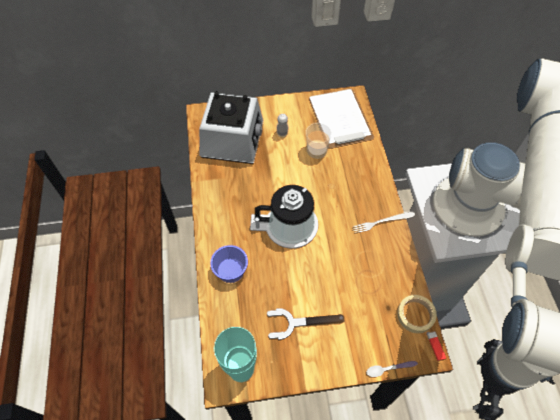

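View pics/side0.png

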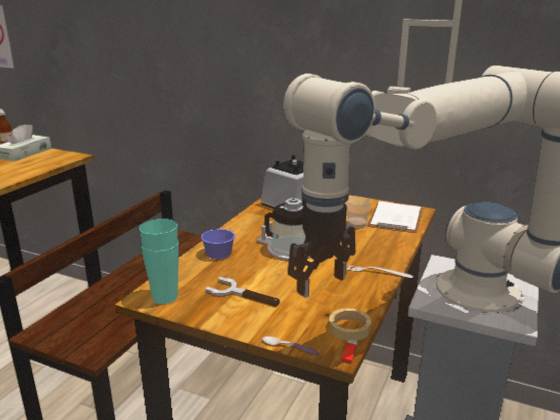

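View pics/wrist0.png

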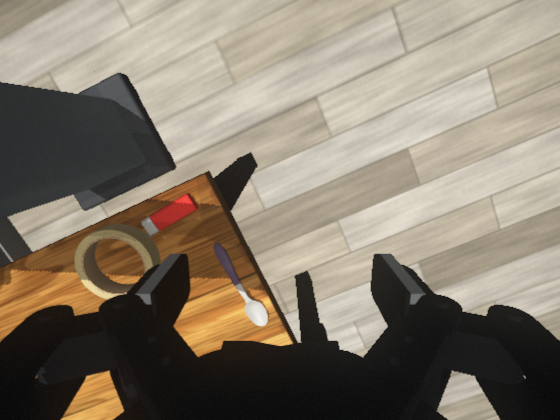

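The scene view shows the jar with its nut at about (292,198), the spanner on the table with its jaw at about (281,323) and its black handle out to (343,319). The basket (blue) is at (229,264), the tumbler at (318,138) and the shaker at (283,124). I'll enlarge the nut and the spanner to measure them.

```bash
python3 - <<'E'
from h import *
im=cv2.imread('pics/scene0.png')
a=cv2.resize(im[170:260,240:330],None,fx=6,fy=6,interpolation=cv2.INTER_CUBIC);cv2.imwrite('pics/a.png',a)
b=cv2.resize(im[290:350,255:355],None,fx=7,fy=7,interpolation=cv2.INTER_CUBIC);cv2.imwrite('pics/b.png',b)
for n,(u,v,z) in dict(nut=(292,197,.165),base=(292,224,0.02),jaw=(281,323,.01),hend=(343,319,.016),tumbler=(318,150,0),shaker=(283,132,0),basket=(229,270,0),motor=(230,140,0.05),green=(238,370,0)).items(): print(n,ray('scene0',u,v,z).round(3))
E
```

```text
nut [ 0.544 -0.005  0.165]
base [ 0.542 -0.002  0.02 ]
jaw [0.616 0.284 0.01 ]
hend [0.452 0.299 0.016]
tumbler [ 0.413 -0.274  0.   ]
shaker [ 0.515 -0.365  0.   ]
basket [0.739 0.108 0.   ]
motor [ 0.694 -0.317  0.05 ]
green [0.741 0.386 0.   ]
```

View pics/a.png

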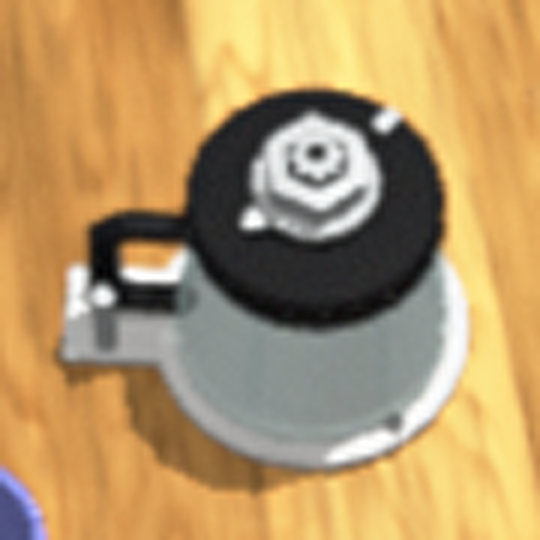

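View pics/b.png

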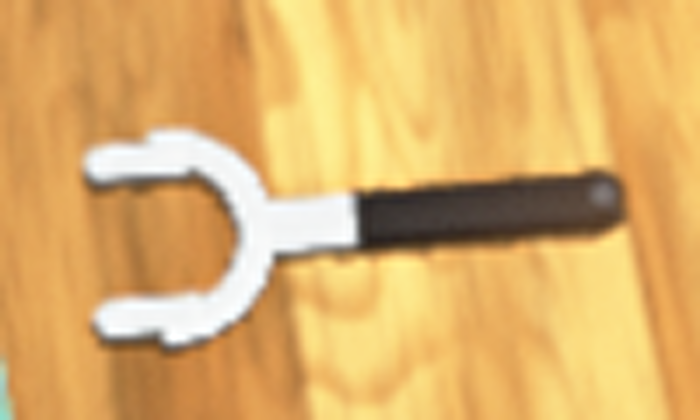

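```bash
python3 - <<'E'
from h import *
A=lambda u,v,z:ray('scene0',240+u/6,170+v/6,z)
B=lambda u,v,z:ray('scene0',255+u/7,290+v/7,z)
im=cv2.imread('pics/scene0.png')
# collar: black mask
c=(im.max(2)<70).astype(np.uint8); c[:180]=0;c[228:]=0;c[:,:270]=0;c[:,320:]=0
n,l,s,ce=cv2.connectedComponentsWithStats(c); k=1+s[1:,4].argmax()
h=cv2.convexHull(np.argwhere(l==k)[:,::-1].astype(np.int32)); 
P=np.array([ray('scene0',*p[0],.135)[:2] for p in h]);print(cv2.minEnclosingCircle(P.astype(np.float32)))
top=A(316,153,.168); mark=A(375,130,.139);mark2=A(398,112,.139); tong=A(242,222,.141)
hx=A(316,160,.163)
print('socket',top,'hex',hx,'mark',mark,mark2,'tongue',tong)
for C in (top,hx):
  a=np.arctan2(*(mark-C)[[1,0]]); b=np.arctan2(*(tong-C)[[1,0]]); print('mark ang',a,np.linalg.norm((mark-C)[:2]),'tongue',b,np.linalg.norm((tong-C)[:2]), 'diff(t-m)',(b-a)%(2*np.pi), 'turn',3.4-(b-a)%(2*np.pi))
he=B(618,203,.012);hb=B(357,221,.01);t1=B(90,162,.0125);t2=B(100,322,.0125)
d=(t1+t2)/2-he; print('spanner end',he,'front handle',hb,'tips',t1,t2,'ang',np.arctan2(d[1],d[0]),np.linalg.norm(d[:2]))
E
```

```text
((0.5446565747261047, -0.0013363729231059551), 0.06287059187889099)
socket [ 0.54169835 -0.00808079  0.168     ] hex [ 0.54170145 -0.00749637  0.163     ] mark [ 0.50942948 -0.0344687   0.139     ] [ 0.49723144 -0.0427008   0.139     ] tongue [0.57749545 0.00684529 0.141     ]
mark ang -2.456121231342347 0.041684553434566146 tongue 0.39504393481679645 0.038784273366739716 diff(t-m) 2.8511651661591433 turn 0.5488348338408566
mark ang -2.4454110850693835 0.04205933026559193 tongue 0.3810855927986641 0.03856025174796378 diff(t-m) 2.8264966778680476 turn 0.5735033221319523
spanner end [0.45081243 0.29789395 0.012     ] front handle [0.54986177 0.28988891 0.01      ] tips [0.64714497 0.25325663 0.0125    ] [0.65143311 0.31483959 0.0125    ] ang -0.06964771404483942 0.19895897184264133
```

step_arm --steps "0 0 0 -0.031 -0.0237 0 -1; 0 0 0 -0.031 -0.0237 0 -1; 0 0 0 -0.031 -0.0237 0 -1; 0 0 0 -0.031 -0.0237 0 -1; 0 0 0 -0.031 -0.0237 0 -1; 0 0 0 -0.031 -0.0237 0 -1; 0 0 0 -0.031 -0.0237 0 -1; 0 0 0 -0.031 -0.0237 0 -1; 0 0 0 -0.031 -0.0237 0 -1; 0 0 0 -0.031 -0.0237 0 -1"

```text
t: 0.98
eef_pos: [0.4324, 0.2012, 0.2311]
ee_rot: [0.211, 0.978, 0.0, 0.0]
contact_force: [1.3, 0.5, -0.3]
gripper_width: 1.0
```

step_arm --steps "0 0 0 -0.031 -0.0237 0 -1; 0 0 0 -0.031 -0.0237 0 -1; 0 0 0 -0.031 -0.0237 0 -1; 0 0 0 -0.031 -0.0237 0 -1; 0 0 0 -0.031 -0.0237 0 -1; 0 0 0 -0.031 -0.0237 0 -1; 0 0 0.116 0 0 0 -1; 0 0 0.116 0 0 0 -1; 0 0 0 0 0 0 -1; 0 0 0 0 0 0 -1"

```text
t: 1.82
eef_pos: [0.5428, -0.0033, 0.2309]
ee_rot: [0.321, 0.947, -0.0, -0.0]
contact_force: [-0.6, 0.3, 0.4]
gripper_width: 1.002
```

```bash
python3 - <<'E'
from h import *
g=snap('wrist','w1.png'); print(bot.observe())
print(proj('w1',[.543,-.003,.168]),proj('w1',[.543,-.003,.139]))
E
```

```text
{'t': 1.8667, 'joint_positions': array([-6.82649880e-02, -6.27697528e-02,  1.38633121e+00,  4.31007369e-05,
        1.81838417e+00, -9.86158331e-01]), 'dq': array([ 0.00935925, -0.00572741, -0.00038754, -0.00035178, -0.00053472,
        0.00793519]), 'effort': array([-3.94887887e-01, -3.87373745e+01, -4.17607069e+01, -2.50712869e-02,
       -7.39282463e-03,  1.02491649e-01]), 'eef_pos': array([ 0.54279681, -0.00301804,  0.23109095]), 'ee_rot': array([ 3.20678952e-01,  9.47187932e-01, -2.48608338e-05, -1.75973791e-04]), 'contact_force': array([ 0.52390722, -0.1778907 , -0.65850944]), 'ft_torque': array([-0.06305081,  0.05208659,  0.01991476]), 'gripper_width': 1.002017910193022}
[280.60347989 221.93960936] [280.56853141 210.74810769]
```

View pics/w1.png

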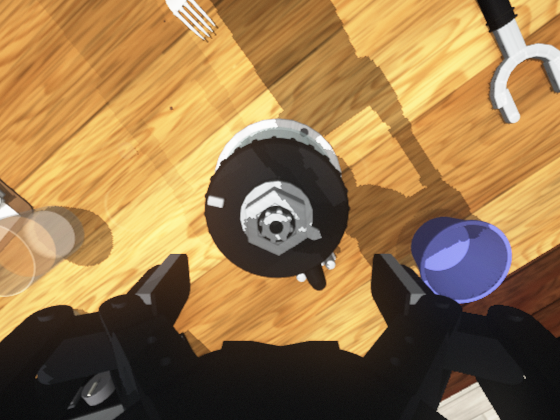

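The nut is under the gripper at (277,226). The mark is at (216,201) and the tongue tip near (319,235). I'll refine these.

```bash
python3 - <<'E'
from h import *
im=cv2.imread('pics/w1.png')
cv2.imwrite('pics/w1c.png',cv2.resize(im[130:290,195:355],None,fx=3.7,fy=3.7,interpolation=cv2.INTER_CUBIC))
E
```

```text
(no output)
```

View pics/w1c.png

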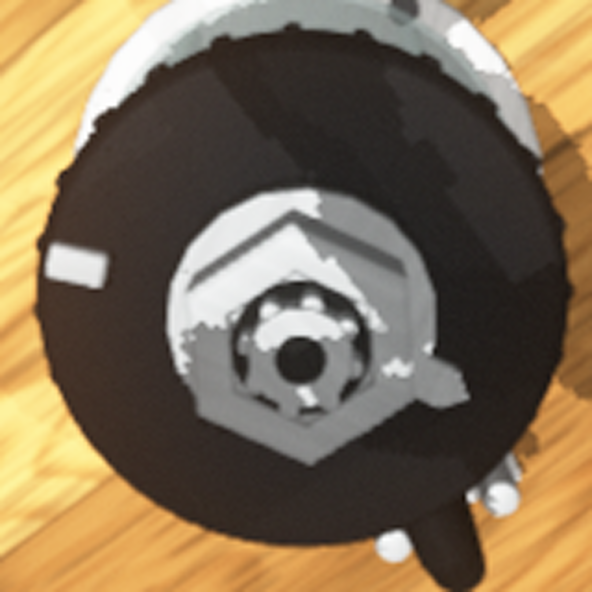

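```bash
python3 - <<'E'
from h import *
W=lambda u,v,z:ray('w1',195+u/3.7,130+v/3.7,z)[:2]
hx=[(310,465),(200,413),(190,288),(293,212),(404,275),(417,395)]
P=np.array([W(u,v,.1622) for u,v in hx]); c=P.mean(0);
print('hex c',c,[ (np.linalg.norm(p-c).round(4),np.degrees(np.arctan2(*(p-c)[::-1])).round(1)) for p in P])
m1=W(108,271,.139);m2=W(48,260,.139);t=W(467,385,.143); so=W(300,358,.168)
l=W(38,300,.135);r=W(567,290,.135);tp=W(300,28,.135);b=W(310,546,.135)
print('collar',(l+r)/2,np.linalg.norm(l-r),(tp+b)/2,np.linalg.norm(tp-b),'sock',so)
fl=[W(*p,.1442) for p in [(167,320),(436,310),(308,188)]]
print('flange',(fl[0]+fl[1])/2,np.linalg.norm(fl[0]-fl[1]))
a=lambda p:np.arctan2(*(p-c)[::-1])
print('mark',a(m1),a(m2),np.linalg.norm(m1-c),'tongue',a(t),np.linalg.norm(t-c))
E
```

```text
hex c [ 0.54328488 -0.00677905] [(np.float64(0.026), np.float64(-34.1)), (np.float64(0.0253), np.float64(-91.8)), (np.float64(0.0246), np.float64(-154.7)), (np.float64(0.0264), np.float64(146.3)), (np.float64(0.0241), np.float64(87.8)), (np.float64(0.0253), np.float64(27.2))]
collar [ 0.54129136 -0.0056949 ] 0.11633732661054513 [ 0.54320309 -0.00627962] 0.11830450307805532 sock [ 0.54390869 -0.00774165]
flange [ 0.54270306 -0.00686157] 0.057185574204374874
mark -2.4276506859266354 -2.423937495295967 0.04290640257060619 tongue 0.4996289148032161 0.03885696311909991
```

step_arm --steps "0 0 -0.073 0 0 0 -1; 0 0 0 -0.0021 -0.0028 0.025 -1; 0 0 0 0 0 0.03 -1; 0 0 0 0 0 0.02 -1; 0 0 0 0 0 0.01 -1; 0 0 0 0 0 0 -1; 0 0 0 0 0 0 0" --force 40

```text
t: 2.45
eef_pos: [0.5431, -0.0064, 0.1468]
ee_rot: [0.287, 0.958, -0.0, 0.0]
contact_force: [0.7, -0.7, 1.0]
gripper_width: 0.881
```

```bash
python3 - <<'E'
from h import *
g=snap('wrist','w2.png'); s=bot.observe();print(s['eef_pos'],s['contact_force'],s['gripper_width'],s['joint_positions'][[0,5]])
E
```

```text
[ 0.54366115 -0.00646158  0.14793845] [0.06876558 0.19414266 0.25294821] 0.801671491925631 [-0.07446274 -1.06291501]
```

View pics/w2.png

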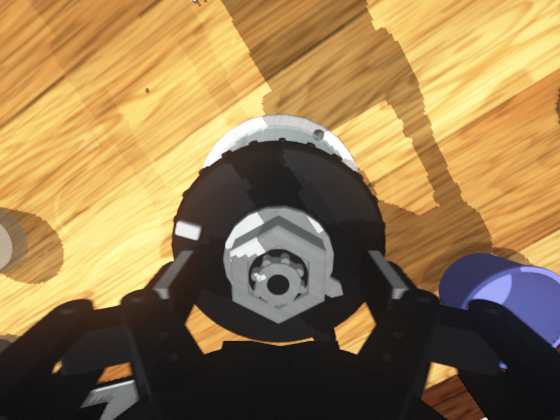

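The hex flats face the two pads, and the nut at (279,267) is centred between the fingers (about 188 and 372). Closing.

step_arm --steps "0 0 0 0 0 0 1; 0 0 0 0 0 0 1; 0 0 0 0 0 0 1; 0 0 0 0 0 0 1; 0 0 0 0 0 0 1; 0 0 0 0 0 0 1" --force 40

```text
t: 3.0
eef_pos: [0.5434, -0.0077, 0.1489]
ee_rot: [0.288, 0.958, -0.001, 0.001]
contact_force: [-3.6, -2.2, 5.6]
gripper_width: 0.505
```

```bash
python3 - <<'E'
from h import *
g=snap('wrist','w3.png'); s=bot.observe();print(s['eef_pos'],s['contact_force'],s['ft_torque'],s['gripper_width'],s['joint_positions'][[0,5]])
E
```

```text
[ 0.5433657  -0.00766875  0.14887629] [-3.60624661 -2.87709322  5.57767292] [-0.53628731  0.72258758  0.06619292] 0.5010362070163766 [-0.07565037 -1.06235947]
```

View pics/w3.png

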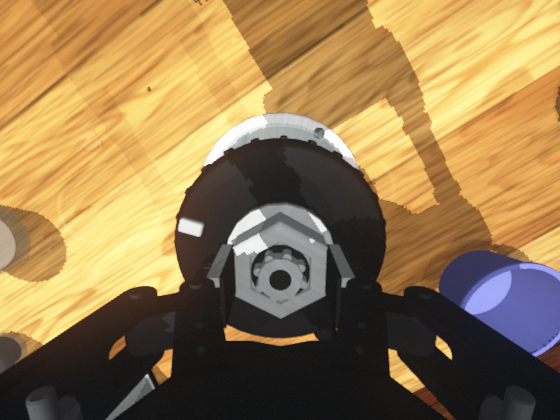

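step_arm --steps "0 0 0 -0.0005 -0.001 -0.002 1; 0 0 0.12 0 0 0 1; 0 0 0.12 0 0 0 1; 0 0 0.12 0 0 0 1; 0 0 0.12 0 0 0 1; 0 0 0.12 0 0 0 1; 0 0 0.12 0 0 0 1; 0 0 0.12 0 0 0 1; 0 0 0.12 0 0 0 1; 0 0 0 0 0 0 1"

```text
t: 3.88
eef_pos: [0.544, -0.0074, 0.1485]
ee_rot: [0.699, 0.715, 0.001, 0.001]
contact_force: [4.3, 1.7, -2.6]
gripper_width: 0.506
```

```bash
python3 - <<'E'
from h import *
g=snap('wrist','w4.png'); s=bot.observe();print(s['eef_pos'],s['contact_force'],s['ft_torque'],s['gripper_width'],s['joint_positions'][[0,5]])
E
```

```text
[ 0.5439578  -0.00736738  0.14848168] [ 5.44753854  3.18517136 -2.90405145] [ 0.34943685 -0.93300914 -0.20930105] 0.5041879159377226 [-0.07675466 -0.10630649]
```

View pics/w4.png

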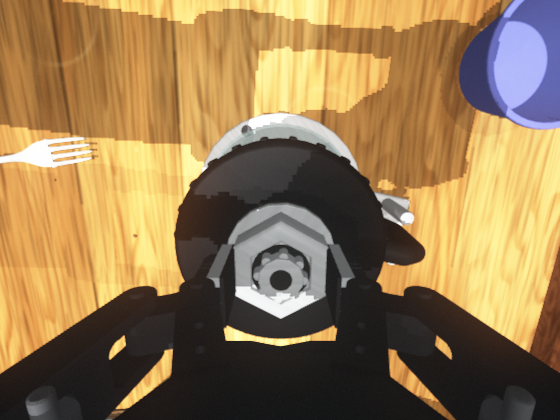

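The hex stays fixed between the pads, so the nut follows the wrist. About 0.915 rad remains.

step_arm --steps "0 0 0.115 0 0 0 1; 0 0 0.115 0 0 0 1; 0 0 0.115 0 0 0 1; 0 0 0.115 0 0 0 1; 0 0 0.115 0 0 0 1; 0 0 0.115 0 0 0 1; 0 0 0.115 0 0 0 1; 0 0 0.11 0 0 0 1; 0 0 0 0 0 0 1; 0 0 0 0 0 0 1"

```text
t: 4.77
eef_pos: [0.5446, -0.0077, 0.148]
ee_rot: [0.942, 0.337, 0.002, 0.0]
contact_force: [10.2, 2.0, -7.5]
gripper_width: 0.504
```

```bash
python3 - <<'E'
from h import *
g=snap('wrist','w5.png'); s=bot.observe();print(s['eef_pos'],s['contact_force'],s['ft_torque'],s['gripper_width'],s['joint_positions'][[0,5]])
E
```

```text
[ 0.54462363 -0.00770982  0.14797852] [ 9.04334148  1.61951598 -6.58244533] [ 0.10416752 -1.54830618 -0.18203965] 0.5023518400598981 [-0.0770104   0.80660582]
```

View pics/w5.png

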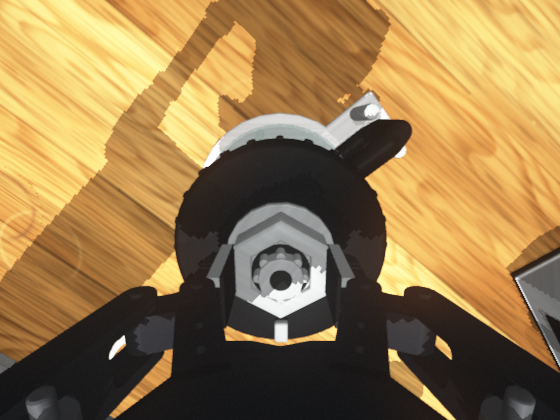

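The raised mark (281,330) is now directly in line with a hex corner, which means the tongue is 60° short of it: hand-tight. I'll release, rise and check from above.

step_arm --steps "0 0 0 0 0 0 -1; 0 0 0 0 0 0 -1; 0 0 0 0 0 0 -1; 0 0 0 0 0 0 -1; 0 0 0 0 0 -0.04 -1; 0 0 0 0 0 -0.04 -1; 0 0 0 0 0 -0.02 -1; 0 0 0 0 0 0 -1"

```text
t: 5.48
eef_pos: [0.5444, -0.008, 0.2557]
ee_rot: [0.942, 0.335, 0.005, 0.002]
contact_force: [-0.7, -0.1, 0.8]
gripper_width: 1.002
```

```bash
python3 - <<'E'
from h import *
g=snap('wrist','w6.png'); s=bot.observe();print(s['eef_pos'],s['contact_force'],s['ft_torque'],s['gripper_width'],s['joint_positions'])
cv2.imwrite('pics/w6c.png',cv2.resize(g['img'][110:290,195:375],None,fx=3.3,fy=3.3,interpolation=cv2.INTER_CUBIC))
E
```

```text
[ 0.543974  -0.0079538  0.2525051] [ 0.65128412  0.01685029 -0.19519504] [-0.01755464 -0.00978406  0.01303785] 1.000039936667402 [-7.71081733e-02 -6.06064931e-02  1.34632112e+00 -8.20592907e-05
  1.84904335e+00  8.10037826e-01]
```

View pics/w6c.png

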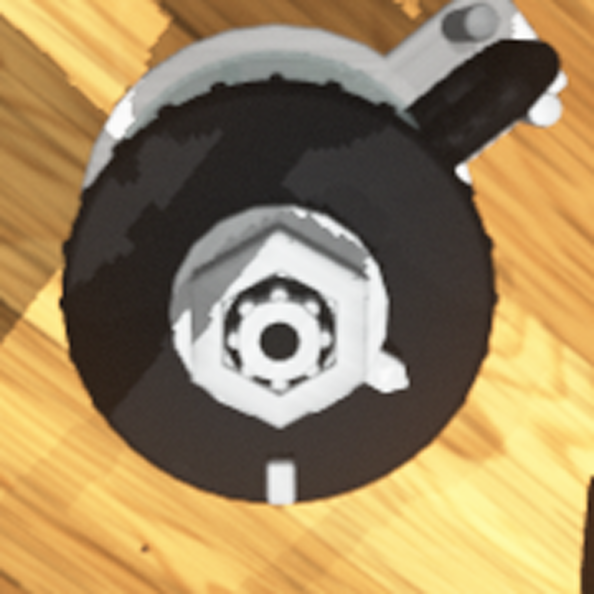

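The tongue is at crop (392,372) and the mark at (281,480) lines up with the lower corner (280,428). That is one hex step short, so hand-tight. Next I'll get the axis position and the spanner's pose.

```bash
python3 - <<'E'
from h import *
W=lambda u,v,z:ray('w6',195+u/3.3,110+v/3.3,z)[:2]
hx=[(280,428),(193,380),(194,276),(280,226),(365,274),(364,378)]
P=np.array([W(u,v,.161) for u,v in hx]); c=P.mean(0);
print('hex c',c,[ (np.linalg.norm(p-c).round(4),np.degrees(np.arctan2(*(p-c)[::-1])).round(1)) for p in P])
m1=W(281,462,.139);m2=W(282,503,.139);t=W(407,384,.143)
fl=[W(*p,.143) for p in [(171,312),(388,312)]]
col=[W(*p,.135) for p in [(65,300),(494,300)]]
print('flange',(fl[0]+fl[1])/2,np.linalg.norm(fl[0]-fl[1]),'col',(col[0]+col[1])/2,np.linalg.norm(col[0]-col[1]))
a=lambda p:np.arctan2(*(p-c)[::-1])
print('mark',a(m1),a(m2),np.linalg.norm(m1-c),'tongue',a(t),np.linalg.norm(t-c), 'sock',W(279,340,.168))
E
```

```text
hex c [ 0.5449467  -0.00783569] [(np.float64(0.026), np.float64(-140.4)), (np.float64(0.0252), np.float64(160.9)), (np.float64(0.0245), np.float64(96.7)), (np.float64(0.0253), np.float64(38.9)), (np.float64(0.0248), np.float64(-17.5)), (np.float64(0.0246), np.float64(-82.1))]
flange [ 0.54470873 -0.00825712] 0.0569916058556443 col [ 0.54579545 -0.00752929] 0.115834679584886
mark -2.443493326848373 -2.4413778982820573 0.04446434081330017 tongue -1.422756312352782 0.03993281761466775 sock [ 0.54411638 -0.00834847]
```

step_arm --steps "0 0 0 0.0206 -0.0319 0 -1; 0 0 0 0.0206 -0.0319 0 -1; 0 0 0 0.0206 -0.0319 0 -1; 0 0 0 0.0206 -0.0319 0 -1; 0 0 0 0.0206 -0.0319 0 -1; 0 0 0 0.0206 -0.0319 0 -1; 0 0 0 0.0206 -0.0319 0 -1; 0 0 0 0.0206 -0.0319 0 -1; 0 0 0.125 0 0 0 -1; 0 0 0.125 0 0 0 -1"

```text
t: 6.37
eef_pos: [0.5085, 0.2963, 0.246]
ee_rot: [0.977, 0.214, -0.002, 0.0]
contact_force: [-0.5, -0.2, 0.1]
gripper_width: 0.998
```

step_arm --steps "0 0 0.125 0 0 0 -1; 0 0 0.125 0 0 0 -1; 0 0 0.125 0 0 0 -1; 0 0 0.125 0 0 0 -1; 0 0 0 0 0 0.04 -1; 0 0 0 0 0 0.02 -1; 0 0 0 0 0 0 -1; 0 0 0 0 0 0 -1"

```text
t: 7.03
eef_pos: [0.5088, 0.2936, 0.186]
ee_rot: [0.999, -0.033, -0.002, 0.001]
contact_force: [0.5, -0.2, 0.3]
gripper_width: 0.999
```

```bash
python3 - <<'E'
from h import *
g=snap('wrist','w7.png'); s=bot.observe();print(s['eef_pos'],s['ee_rot'],s['contact_force'],s['joint_positions'])
E
```

```text
[0.50960632 0.29398617 0.18830866] [ 9.99441154e-01 -3.34231976e-02 -4.42098171e-04  2.73861237e-04] [0.11672302 0.18562606 0.94619129] [ 4.65462804e-01  5.59956825e-02  1.34337646e+00 -5.87879220e-05
  1.74325900e+00  2.10310793e+00]
```

View pics/w7.png

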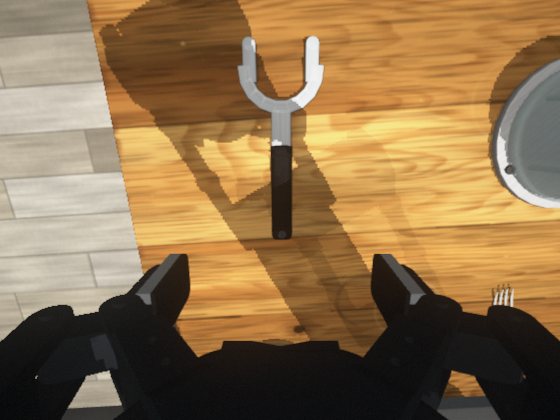

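The spanner is upright in the image and centred: jaw at (281,90), handle from (281,146) to (282,238). The jaw points up.

```bash
python3 - <<'E'
from h import *
f='w7'
he=ray(f,282,239,.010);hf=ray(f,281.5,146,.012);tl=ray(f,249,38,.0125);tr=ray(f,312.5,38,.0125)
tm=(tl+tr)/2; d=tm-he; y=np.arctan2(d[1],d[0]); print(he,hf,tm,y,np.linalg.norm(d[:2]))
s=bot.observe()
o1=he[:2]+.175*np.array([np.cos(y),np.sin(y)]); print('orig',o1,'grip',o1-.115*np.array([np.cos(y),np.sin(y)]))
print('h mid',(he+hf)[:2]/2, 'mid of handle should be x=-123')
E
```

```text
[0.45050376 0.29468897 0.01      ] [0.55259054 0.28870586 0.012     ] [0.65145354 0.2830512  0.0125    ] -0.05784919551031327 0.20128648313560313
orig [0.62521102 0.284571  ] grip [0.5104034  0.29121995]
h mid [0.50154715 0.29169741] mid of handle should be x=-123
```

step_arm --steps "0 0 -0.009 0.001 0.0026 0.04 -1; 0 0 0 0 0 0.04 -1; 0 0 0 0 0 0.04 -1; 0 0 0 0 0 0.035 -1; 0 0 0 0 0 0.015 -1; 0 0 0 0 0 0 -1; 0 0 0 0 0 0 -1; 0 0 0 0 0 0 0" --force 60

```text
t: 7.75
eef_pos: [0.5126, 0.2924, 0.0219]
ee_rot: [1.0, -0.029, 0.002, -0.001]
contact_force: [0.4, -0.3, -0.4]
gripper_width: 0.881
```

```bash
python3 - <<'E'
from h import *
g=snap('wrist','w8.png'); s=bot.observe();print(s['eef_pos'],s['ee_rot'],s['contact_force'],s['joint_positions'])
E
```

```text
[0.51267947 0.29247341 0.02207164] [ 0.99957312 -0.02907373  0.00254013 -0.00136101] [ 0.48324659 -0.41925504 -0.02682447] [4.60788294e-01 1.20510093e-01 1.57262511e+00 1.16860417e-05
 1.44269391e+00 2.08973906e+00]
```

View pics/w8.png

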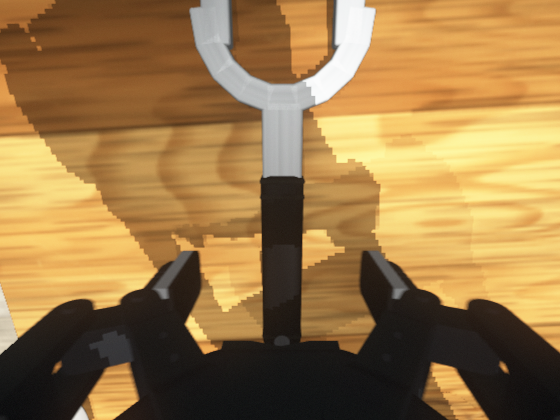

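step_arm --steps "0 0 0 -0.002 0.001 0.012 0; 0 0 0 0 0 0.003 0; 0 0 0 0 0 0 0.2; 0 0 0 0 0 0 1; 0 0 0 0 0 0 1; 0 0 0 0 0 0 1; 0 0 0 0 0 0 1; 0 0 0 0 0 0 1; 0 0 0 0 0 0 1; 0 0 0 0 0 0 1" --force 80

```text
t: 8.63
eef_pos: [0.5086, 0.2906, 0.0034]
ee_rot: [1.0, -0.029, 0.0, -0.0]
contact_force: [-0.4, 0.4, 0.8]
gripper_width: 0.233
```

```bash
python3 - <<'E'
from h import *
g=snap('wrist','w9.png'); s=bot.observe();print(s['eef_pos'],s['ee_rot'],s['contact_force'],s['gripper_width'],s['joint_positions'])
E
```

```text
[0.50864426 0.29065932 0.00345847] [ 9.99576734e-01 -2.90919568e-02  6.68983036e-05 -7.39665398e-05] [-1.30861122  0.56310845  1.03166031] 0.23478101687694436 [4.61045333e-01 1.29526991e-01 1.59731395e+00 6.83641716e-05
 1.41456402e+00 2.09002315e+00]
```

View pics/w9.png

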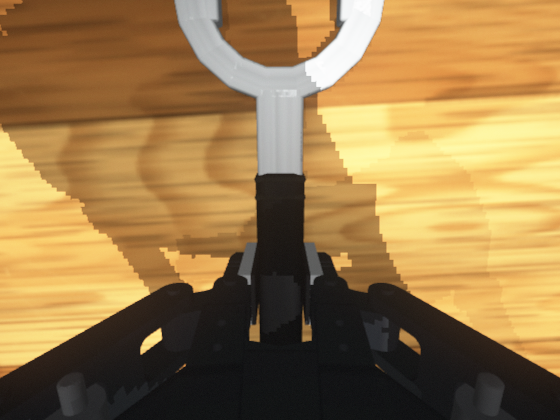

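Gripped squarely. The TCP is 3.4 mm up, so the spanner's underside sits at TCP minus 3.4 mm. Lifting, then carrying it over.

step_arm --steps "0 0 0 0 0 -0.02 1; 0 0 0 0 0 -0.04 1; 0 0 0 0 0 -0.04 1; 0 0 0 0 0 -0.04 1; 0 0 0 0 0 -0.04 1; 0 0 0 0 0 -0.02 1; 0 0 0 0 0 0 1; 0 0 0 -0.0033 0.0375 0 1; 0 0 0 -0.0033 0.0375 0 1; 0 0 0 -0.0033 0.0375 0 1" --force 110

```text
t: 9.52
eef_pos: [0.4911, 0.1778, 0.2002]
ee_rot: [1.0, -0.028, -0.002, 0.001]
contact_force: [0.7, 0.2, -2.2]
gripper_width: 0.227
```

step_arm --steps "0 0 0 -0.0033 0.0375 0 1; 0 0 0 -0.0033 0.0375 0 1; 0 0 0 -0.0033 0.0375 0 1; 0 0 0 -0.0033 0.0375 0 1; 0 0 0 -0.0033 0.0375 0 1; 0 0 0 -0.0033 0.0375 0 1; 0 0 0 -0.0033 0.0375 0 1; 0 0 -0.1243 0 0 0 1; 0 0 -0.1243 0 0 0 1; 0 0 -0.1243 0 0 0 1"

```text
t: 10.35
eef_pos: [0.453, -0.0828, 0.2007]
ee_rot: [0.987, 0.158, -0.002, -0.001]
contact_force: [-0.0, -0.3, -2.1]
gripper_width: 0.221
```

step_arm --steps "0 0 -0.1243 0 0 0 1; 0 0 -0.1243 0 0 0 1; 0 0 -0.1243 0 0 0 1; 0 0 0 0 0 0 1; 0 0 0 0 0 0 1; 0 0 0 0 0 0 1"

```text
t: 10.85
eef_pos: [0.4535, -0.0818, 0.2021]
ee_rot: [0.942, 0.335, -0.001, -0.0]
contact_force: [-0.2, -0.6, -2.2]
gripper_width: 0.219
```

```bash
python3 - <<'E'
from h import *
g=snap('wrist','w10.png'); s=bot.observe();print(s['eef_pos'],s['ee_rot'],2*np.arctan2(s['ee_rot'][1],s['ee_rot'][0]),s['contact_force'],s['gripper_width'],s['joint_positions'])
E
```

```text
[ 0.45362589 -0.08181204  0.20238904] [ 9.41984199e-01  3.35656612e-01 -5.47431568e-04 -3.29969236e-04] 0.6846045362342581 [ 0.75699992 -0.40115434 -2.14564526] 0.2172002284001215 [-2.52212603e-01 -2.88450265e-01  1.63683448e+00 -6.82339683e-05
  1.79448508e+00  6.33964094e-01]
```

View pics/w10.png

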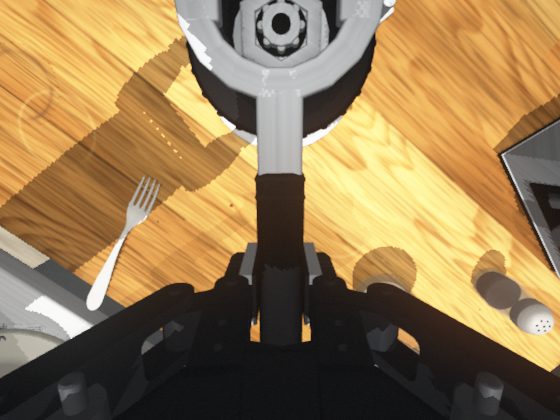

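```bash
python3 - <<'E'
from h import *
print('sock',ray('w10',281.5,24,.168)); print(proj('w10',[.5442,-.0075,.168]),proj('w10',[.5442,-.0075,.161]))
s=bot.observe();y=.685;o=s['eef_pos']+.1168*np.array([np.cos(y),np.sin(y),0]);print('orig',o)
im=cv2.imread('pics/w10.png')
cv2.imwrite('pics/w10c.png',cv2.resize(im[0:130,170:390],None,fx=3.6,fy=3.6,interpolation=cv2.INTER_CUBIC))
E
```

```text
sock [ 0.5437688  -0.00868604  0.168     ]
[280.24859488  21.63274981] [280.25680474  25.86275195]
orig [ 0.54407804 -0.00791584  0.20238904]
```

View pics/w10c.png

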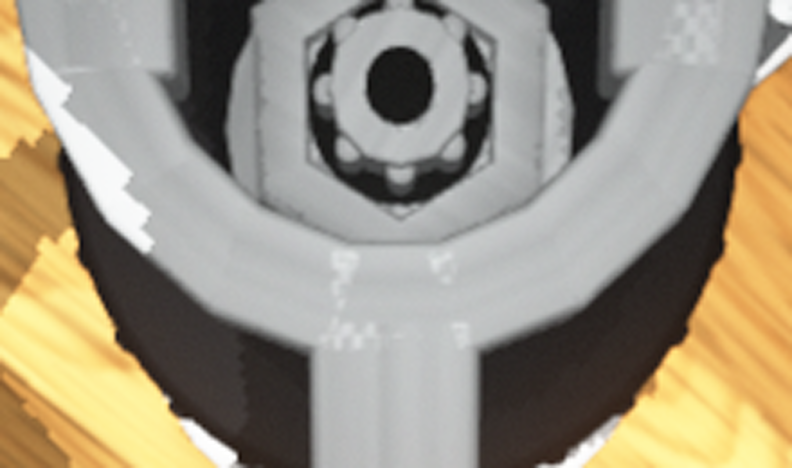

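Nut centre is at crop x≈402 and prong centre at ≈393, so the spanner needs to move about 1.2 mm to the right. I'll apply that, back off 2 mm and descend.

step_arm --steps "0 0 0 -0.002 0.0012 0.02 1; 0 0 0 0 0 0.014 1; 0 0 0 0 0 0.006 1; 0 0 0 0 0 0.004 1; 0 0 0 0 0 0.004 1; 0 0 0 0 0 0.003 1; 0 0 0 0 0 0 1"

```text
t: 11.48
eef_pos: [0.453, -0.084, 0.152]
ee_rot: [0.942, 0.337, -0.0, -0.0]
contact_force: [-0.1, 0.1, -2.6]
gripper_width: 0.22
```

```bash
python3 - <<'E'
from h import *
g=snap('wrist','w11.png'); s=bot.observe();print(s['eef_pos'],s['ee_rot'],2*np.arctan2(s['ee_rot'][1],s['ee_rot'][0]),s['contact_force'],s['ft_torque'])
cv2.imwrite('pics/w11c.png',cv2.resize(g['img'][0:130,170:390],None,fx=3.6,fy=3.6,interpolation=cv2.INTER_CUBIC))
E
```

```text
[ 0.45315284 -0.08399792  0.15247735] [9.41493056e-01 3.37032352e-01 1.25475614e-04 5.03083662e-05] 0.6875260998235495 [-0.95743877  0.72153503 -2.06396905] [-0.00997676  0.06439215 -0.00672792]
```

View pics/w11c.png

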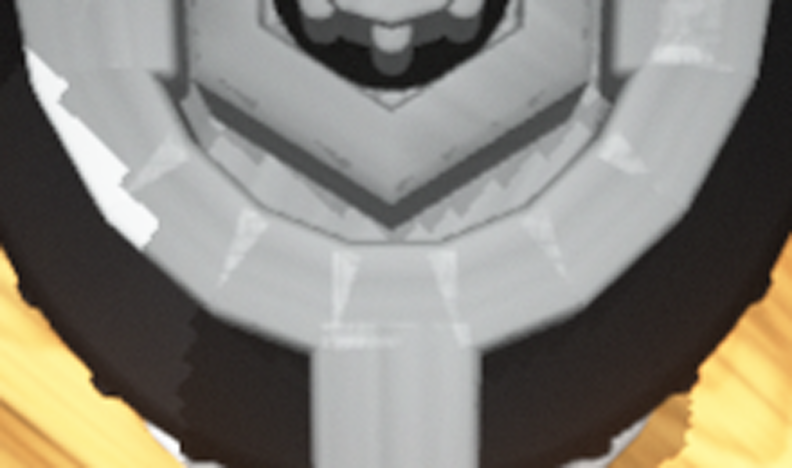

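The hex sits inside the jaw with no contact force. I'll lower 4 mm and start the sweep with a small test arc.

step_arm --steps "0 0 0 0 0 0.004 1; 0 0 0.08 0.0004 -0.0095 0 1; 0 0 0.08 0.0004 -0.0095 0 1; 0 0 0 0 0 0 1; 0 0 0 0 0 0 1"

```text
t: 11.95
eef_pos: [0.4424, -0.0685, 0.1485]
ee_rot: [0.965, 0.262, 0.0, 0.0]
contact_force: [-0.4, -0.2, -2.3]
gripper_width: 0.221
```

```bash
cat > st.py <<'E'
from h import *
import sys
f=sys.argv[1]
g=snap('wrist',f+'.png'); s=bot.observe();y=2*np.arctan2(s['ee_rot'][1],s['ee_rot'][0]);e=s['eef_pos']
print('t',s['t'],'tcp',e.round(4),'yaw',round(y,4),'orig',(e[:2]+.1168*np.array([np.cos(y),np.sin(y)])).round(4),'F',s['contact_force'].round(1),'T',s['ft_torque'].round(2),s['joint_positions'].round(2),s['ee_rot'].round(4))
cv2.imwrite('pics/'+f+'c.png',cv2.resize(g['img'][0:160,170:390],None,fx=3.6,fy=3.6,interpolation=cv2.INTER_CUBIC))
E
python3 st.py w12
```

```text
t 12.0 tcp [ 0.4425 -0.0686  0.1484] yaw 0.5304 orig [ 0.5432 -0.0095] F [-0.2  0.1 -2.3] T [-0.03  0.14  0.06] [-0.23 -0.33  1.76 -0.    1.71  0.81] [9.650e-01 2.621e-01 2.000e-04 2.000e-04]
```

View pics/w12c.png

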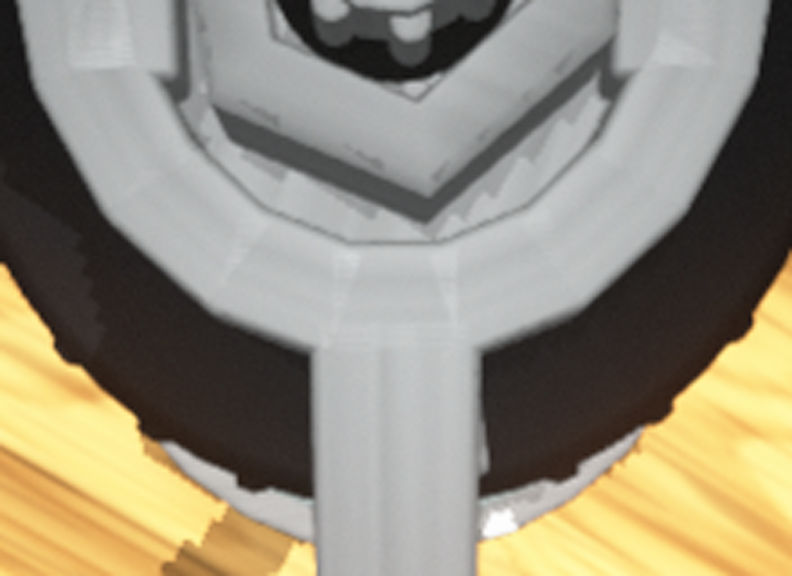

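The shift uses the old tool axes, as assumed: the jaw centre held within 0.5 mm, and the jaw is about to touch. Continuing the arc.

step_arm --steps "0 0 0.08 0.0004 -0.0095 0 1; 0 0 0.08 0.0004 -0.0095 0 1; 0 0 0.08 0.0004 -0.0095 0 1; 0 0 0.08 0.0004 -0.0095 0 1; 0 0 0.08 0.0004 -0.0095 0 1; 0 0 0 0 0 0 1"

```text
t: 12.5
eef_pos: [0.427, -0.0233, 0.1484]
ee_rot: [0.998, 0.064, -0.0, 0.0]
contact_force: [-1.7, -2.7, -2.9]
gripper_width: 0.219
```

```bash
python3 st.py w13
```

```text
t 12.55 tcp [ 0.4272 -0.0239  0.1483] yaw 0.131 orig [ 0.543  -0.0086] F [-0.4 -1.3 -2.4] T [-0.15  0.2  -0.07] [-0.13 -0.39  1.81 -0.    1.72  1.3 ] [ 9.979e-01  6.540e-02 -1.000e-04  4.000e-04]
```

View pics/w13c.png

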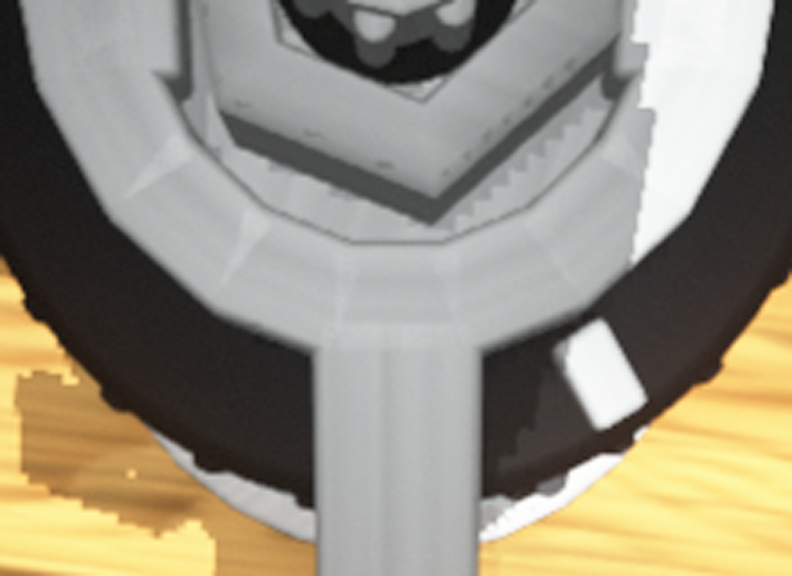

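The nut is turning with the spanner. The mark is now visible at crop (605,375).

step_arm --steps "0 0 0.08 0.0004 -0.0095 0 1; 0 0 0.08 0.0004 -0.0095 0 1; 0 0 0.08 0.0004 -0.0095 0 1; 0 0 0.08 0.0004 -0.0095 0 1; 0 0 0.08 0.0004 -0.0095 0 1; 0 0 0.08 0.0004 -0.0095 0 1; 0 0 0.08 0.0004 -0.0095 0 1; 0 0 0 0 0 0 1; 0 0 0 0 0 0 1"

```text
t: 13.3
eef_pos: [0.4372, 0.0406, 0.148]
ee_rot: [0.977, -0.212, -0.0, 0.0]
contact_force: [-1.4, -1.2, -3.5]
gripper_width: 0.221
```

```bash
python3 st.py w14; python3 -c "
from h import *
g=snap('scene','s14.png');cv2.imwrite('pics/s14c.png',cv2.resize(g['img'][170:250,240:340],None,fx=6,fy=6,interpolation=cv2.INTER_CUBIC))"
```

```text
t 13.35 tcp [0.4372 0.0406 0.1481] yaw -0.4284 orig [ 0.5435 -0.0079] F [-1.7 -0.8 -2.8] T [-0.13  0.36 -0.27] [ 0.02 -0.35  1.78 -0.    1.71  2.01] [ 9.771e-01 -2.126e-01 -3.000e-04  2.000e-04]
```

View pics/w14.png

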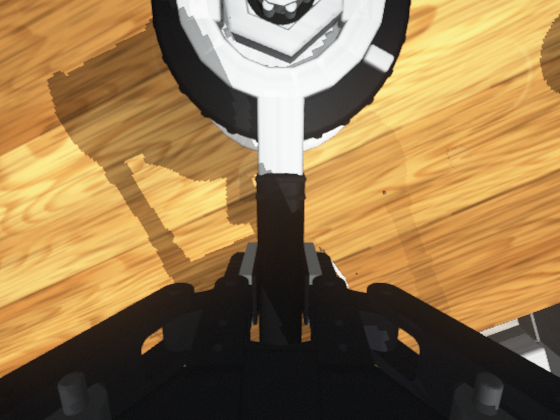

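View pics/s14c.png

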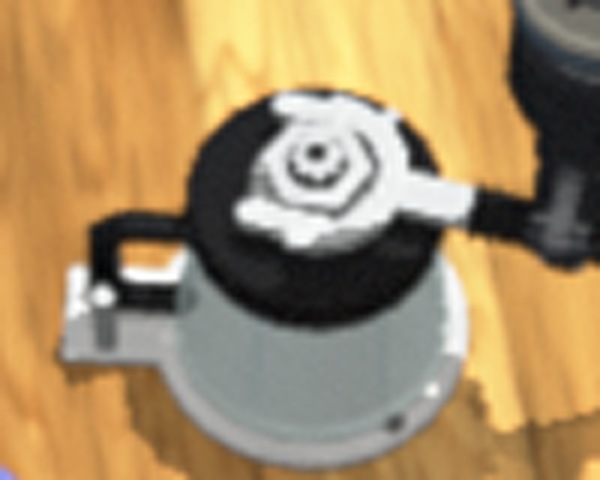

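```bash
python3 -c "
import cv2
im=cv2.imread('pics/w14.png');cv2.imwrite('pics/w14d.png',cv2.resize(im[0:80,200:400],None,fx=4,fy=4,interpolation=cv2.INTER_CUBIC))
im=cv2.imread('pics/w13.png');cv2.imwrite('pics/w13d.png',cv2.resize(im[0:80,200:400],None,fx=4,fy=4,interpolation=cv2.INTER_CUBIC))"
```

```text
(no output)
```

View pics/w14d.png

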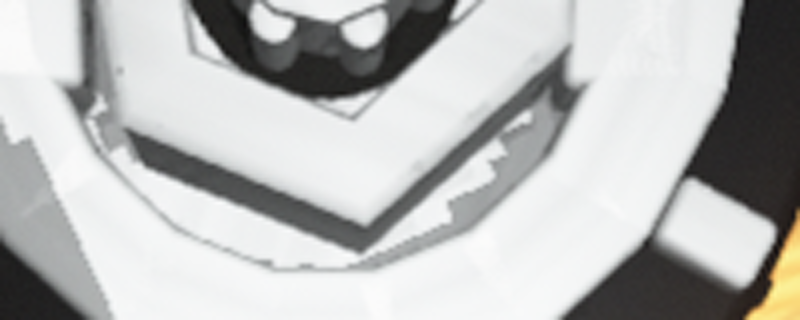

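View pics/w13d.png

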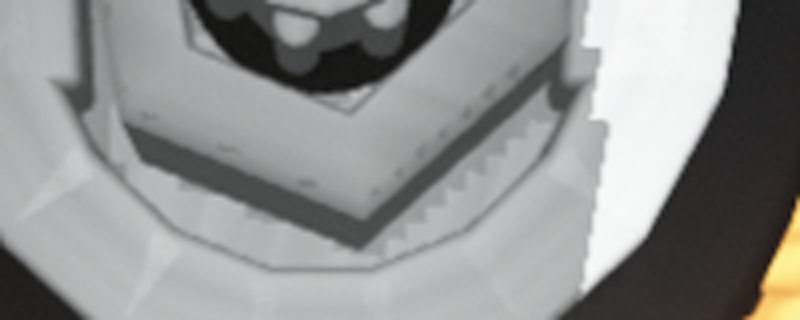

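Same relative angle in both views, so there's no slip. From the top-face edges and the mark I can compute the nut angle.

```bash
python3 - <<'E'
from h import *
def W(f,u,v,z): return ray(f,200+u/4,v/4,z)[:2]
for f,c,a,b in [('w14',(367,226),(128,128),(567,48)),('w13',(362,218),(122,122),(560,45))]:
    z=.1605
    C,A,B=[W(f,*p,z) for p in (c,a,b)]
    e1=np.arctan2(*(A-C)[::-1]); e2=np.arctan2(*(B-C)[::-1])
    print(f,'corner',C,'edge lens',np.linalg.norm(A-C),np.linalg.norm(B-C),'corner dir est',[((e+k)%(np.pi/3)) for e,k in((e1,0),(e2,0))])
m=[W('w14',694,180,.139),W('w14',655,232,.139),W('w14',775,232,.139),W('w14',740,287,.139)]
ax=np.array([.5442,-.0078]); mi=(m[0]+m[1])/2; mo=(m[2]+m[3])/2; d=mo-mi
print('mark dir',np.arctan2(d[1],d[0]),'from axis',np.arctan2(*(mi-ax)[::-1]),np.linalg.norm(mi-ax), np.pi/3)
E
```

```text
w14 corner [ 0.51872518 -0.00146211] edge lens 0.02445287979104383 0.02413174741722591 corner dir est [np.float64(0.7875117029554174), np.float64(0.7836526426908659)]
w13 corner [ 0.51920213 -0.01541108] edge lens 0.02450294010969803 0.023757031520338808 corner dir est [np.float64(0.3035259886994244), np.float64(0.2810533407037531)]
mark dir -2.5083380391066905 from axis -2.4486539434930013 0.04479203139577607 1.0471975511965976
```

The nut is about 0.09 rad short of the mark (turn ≈ 3.31). Final small arc.

step_arm --steps "0 0 0.045 0.0001 -0.0053 0 1; 0 0 0.04 0.0001 -0.0048 0 1; 0 0 0 0 0 0 1; 0 0 0 0 0 0 1; 0 0 0 0 0 0 1"

```text
t: 13.82
eef_pos: [0.4419, 0.0497, 0.1483]
ee_rot: [0.967, -0.255, 0.0, 0.0]
contact_force: [-0.5, -2.3, -3.2]
gripper_width: 0.216
```

```bash
python3 st.py w15;  python3 -c "
import cv2
im=cv2.imread('pics/w15.png');cv2.imwrite('pics/w15d.png',cv2.resize(im[0:80,200:400],None,fx=4,fy=4,interpolation=cv2.INTER_CUBIC))"
```

```text
t 13.8667 tcp [0.4419 0.0498 0.1483] yaw -0.5162 orig [ 0.5435 -0.0079] F [-0.7 -2.2 -2.8] T [-0.29  0.21 -0.19] [ 0.04 -0.34  1.77 -0.    1.71  2.12] [ 9.669e-01 -2.553e-01  2.000e-04  1.000e-04]
```

View pics/w15d.png

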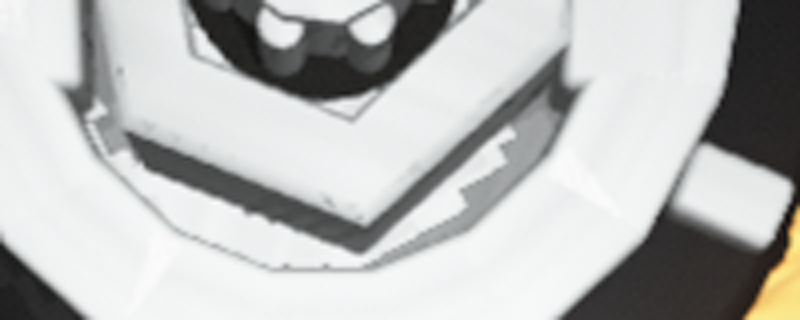

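Offset unchanged, so the nut is at ≈3.40. I'll back off by the play, lift the spanner straight up and look.

step_arm --steps "0 0 -0.075 0.0003 0.0089 0 1; 0 0 -0.075 0.0003 0.0089 0 1; 0 0 0 0 0 0 1; 0 0 0 0 0 -0.01 1; 0 0 0 0 0 -0.02 1; 0 0 0 0 0 -0.03 1; 0 0 0 0 0 0 1; 0 0 0 0 0 0 1"

```text
t: 14.53
eef_pos: [0.4355, 0.0347, 0.2112]
ee_rot: [0.983, -0.183, 0.003, -0.001]
contact_force: [-0.2, 0.3, -2.0]
gripper_width: 0.22
```

```bash
python3 st.py w16
```

```text
t 14.5833 tcp [0.4348 0.0346 0.2092] yaw -0.3679 orig [ 0.5438 -0.0074] F [ 0.   0.  -2.5] T [ 0.02  0.03 -0.02] [ 0.   -0.36  1.68  0.    1.82  1.94] [ 9.831e-01 -1.829e-01  1.100e-03 -4.000e-04]
```

View pics/w16.png

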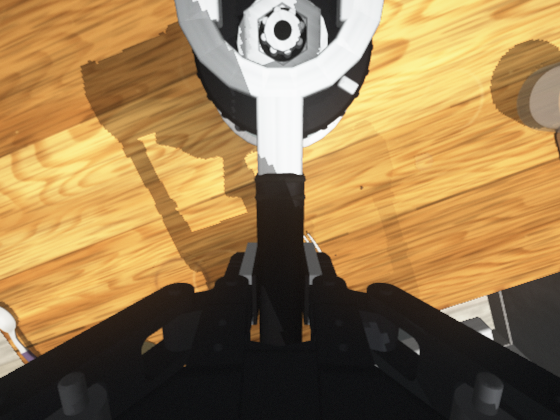

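step_arm --steps "0 0 0 -0.0033 -0.0379 0 1; 0 0 0 -0.0033 -0.0379 0 1; 0 0 0 -0.0033 -0.0379 0 1; 0 0 0 -0.0033 -0.0379 0 1; 0 0 0 -0.0033 -0.0379 0 1; 0 0 0 -0.0033 -0.0379 0 1; 0 0 0 -0.0033 -0.0379 0 1; 0 0 -0.1033 0 0 0 1; 0 0 -0.1033 0 0 0 1; 0 0 -0.1033 0 0 0 1"

```text
t: 15.42
eef_pos: [0.5073, 0.2911, 0.2055]
ee_rot: [1.0, -0.026, -0.002, 0.001]
contact_force: [-0.0, -1.0, -2.1]
gripper_width: 0.22
```

step_arm --steps "0 0 0 0 0 0.04 1; 0 0 0 0 0 0.04 1; 0 0 0 0 0 0.04 1; 0 0 0 0 0 0 1; 0 0 0 0 0 0 1; 0 0 0 0 0 0 1"

```text
t: 15.92
eef_pos: [0.5085, 0.2905, 0.0902]
ee_rot: [1.0, -0.029, 0.001, -0.0]
contact_force: [0.7, -0.1, -0.8]
gripper_width: 0.22
```

```bash
python3 st.py w17;python3 -c "
from h import *
g=snap('scene','s17.png');cv2.imwrite('pics/s17c.png',cv2.resize(g['img'][170:250,240:340],None,fx=6,fy=6,interpolation=cv2.INTER_CUBIC))"
```

```text
t 15.9667 tcp [0.5094 0.2909 0.0918] yaw -0.0577 orig [0.626  0.2842] F [ 0.8 -0.4 -1.1] T [-0.04  0.01  0.04] [0.46 0.07 1.5  0.   1.57 2.09] [ 0.9996 -0.0288  0.0021 -0.0012]
```

View pics/s17c.png

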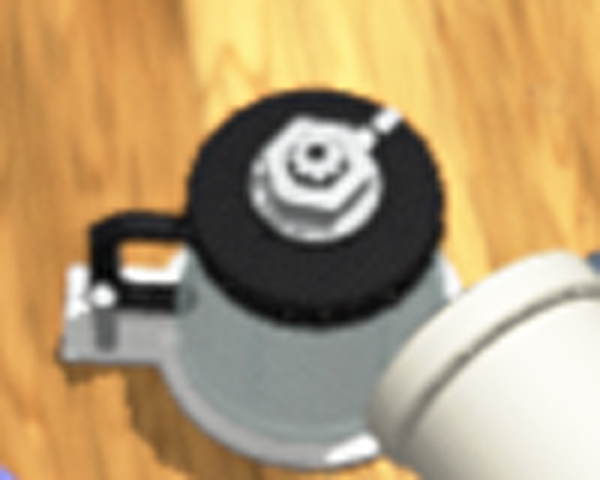

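View pics/s17.png

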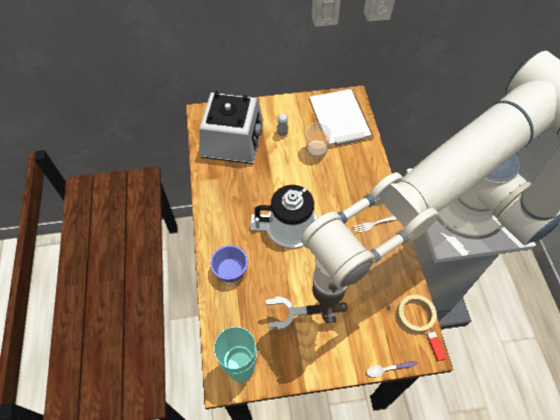

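The tongue (crop 365,140) points straight at the mark (388,120), and the bystanders haven't moved. Lowering the spanner.

step_arm --steps "0 0 0 0 0 0.03 1; 0 0 0 0 0 0.03 1; 0 0 0 0 0 0.015 1; 0 0 0 0 0 0.006 1; 0 0 0 0 0 0 1; 0 0 0 0 0 0 1; 0 0 0 0 0 0 1"

```text
t: 16.6
eef_pos: [0.5096, 0.2909, 0.0104]
ee_rot: [1.0, -0.029, 0.002, -0.001]
contact_force: [-0.2, 0.3, -2.1]
gripper_width: 0.223
```

```bash
python3 st.py w18
```

```text
t 16.65 tcp [0.5095 0.2909 0.0102] yaw -0.0575 orig [0.6261 0.2842] F [ 0.1  0.2 -2.8] T [0.04 0.05 0.02] [0.46 0.12 1.59 0.   1.42 2.09] [ 0.9996 -0.0287  0.002  -0.0011]
```

step_arm --steps "0 0 0 0 0 0.003 1; 0 0 0 0 0 0.002 1; 0 0 0 0 0 0.0015 1; 0 0 0 0 0 0 1; 0 0 0 0 0 0 1; 0 0 0 0 0 0 1" --force 60

```text
t: 17.15
eef_pos: [0.5087, 0.2905, 0.0035]
ee_rot: [1.0, -0.029, 0.001, -0.001]
contact_force: [-3.3, -2.6, 9.6]
gripper_width: 0.219
```

```bash
python3 st.py w19
```

```text
t 17.2 tcp [0.5088 0.2905 0.0036] yaw -0.0574 orig [0.6254 0.2838] F [-3.4 -1.9  8. ] T [-0.31  0.68 -0.07] [ 0.46  0.13  1.6  -0.    1.41  2.09] [ 9.996e-01 -2.870e-02  1.200e-03 -6.000e-04]
```

Touching the table (8 N). Releasing, then rising straight up.

step_arm --steps "0 0 0 0 0 0 0.5; 0 0 0 0 0 0 0; 0 0 0 0 0 0 -1; 0 0 0 0 0 0 -1; 0 0 0 0 0 0 -1; 0 0 0 0 0 0 -1; 0 0 0 0 0 -0.03 -1; 0 0 0 0 0 -0.04 -1; 0 0 0 0 0 -0.04 -1; 0 0 0 0 0 -0.04 -1"

```text
t: 18.03
eef_pos: [0.5075, 0.2898, 0.1519]
ee_rot: [1.0, -0.029, -0.001, 0.0]
contact_force: [-0.0, 0.5, 0.9]
gripper_width: 1.001
```

step_arm --steps "0 0 0 0 0 -0.04 -1; 0 0 0 0 0 0 -1; 0 0 0 0 0 0 -1; 0 0 0 0 0 0 -1"

```text
t: 18.37
eef_pos: [0.5078, 0.2901, 0.1902]
ee_rot: [1.0, -0.029, -0.0, 0.0]
contact_force: [0.6, -0.6, -1.0]
gripper_width: 0.996
```

```bash
python3 st.py w20; python3 -c "
from h import *
snap('side','d20.png')
g=snap('scene','s20.png')['img']
o=cv2.imread('pics/scene0.png')
for n,(x,y) in dict(t=(318,138),s=(283,124),b=(229,264),sp=(281,323)).items():
    print(n,cv2.absdiff(g,o)[y-20:y+20,x-20:x+20].max())
cv2.imwrite('pics/s20c.png',cv2.resize(g[170:250,240:340],None,fx=6,fy=6,interpolation=cv2.INTER_CUBIC))"
```

```text
t 18.4167 tcp [0.5074 0.2898 0.1888] yaw -0.0575 orig [0.624  0.2831] F [ 0.9  0.2 -0.5] T [ 0.01  0.05 -0.03] [ 0.46  0.05  1.35 -0.    1.75  2.09] [ 9.996e-01 -2.870e-02 -1.200e-03  7.000e-04]
t 16
s 38
b 6
sp 133
```

View pics/w20.png

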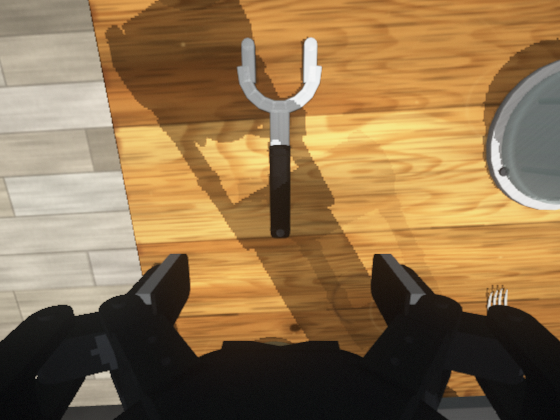

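View pics/d20.png

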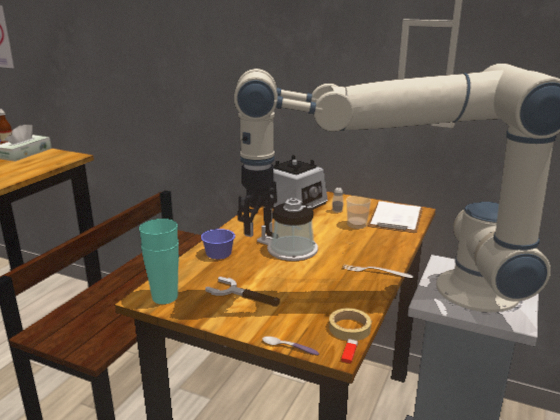

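View pics/s20c.png

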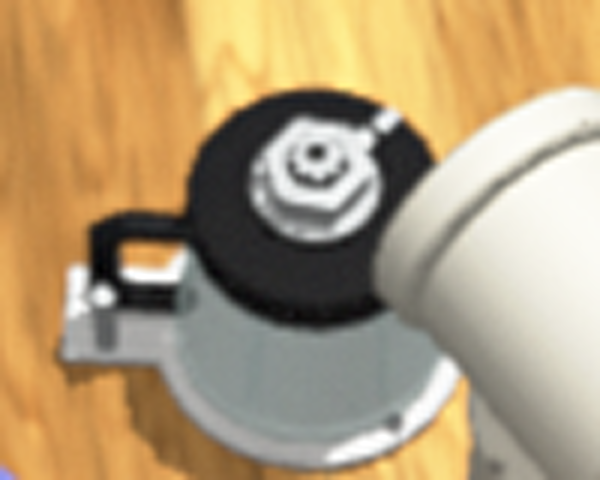

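The wrist view shows the spanner flat on the table, within a couple of pixels of how it looked before the grasp. The side view shows it clear of the stand. The tongue points at the mark and the bystanders are in place, so I'm handing in.

```bash
python3 -c "
from station import bot
print(bot.hand_in())"
```

```text
the job is handed in; nothing more can be done
None
```

The nut is tightened to the mark, the spanner is back on the table, and I handed the job in at about 18.4 s of the 67 s allowed. The hand-in gives no verdict.

- **By hand:** I turned the nut about 1.87 rad with the gripper. It stopped with a hex corner exactly in line with the mark, one hex step short, which puts nut_turn at about 2.35–2.38. I judged hand-tight from the pictures. The measured torque never clearly showed the nut going stiff.
- **With the spanner:** I lowered the spanner onto the hexagon and swept it until nut_turn was about 3.40, estimated from the hex edges in the wrist view. Two readings of the mark's direction differed by about 0.06 rad, and I used the one measured from the nut's axis. After the spanner came off, the scene view showed the tongue pointing straight at the mark.
- **Laying down:** I set the spanner where it first lay, well clear of the stand. The last wrist view matched the view before the grasp to within a couple of pixels.
- **Bystanders:** The tumbler and basket look unchanged. The image patch round the shaker changed slightly, but in the pictures the shaker is in the same place.

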